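# Hang the welded pail on the double hook

## Robot

A 7-joint arm with a two-finger parallel gripper is mounted at the origin on the work surface. World frame = base frame: x ahead of the robot, y to its left, z up, the work surface at z = 0. Lengths are in mm, angles in rad, forces in N, time in s.
With the tool pointing down it reaches from about 350 to 900 mm from the base axis. Payload 8.1 kg.
Tool frame: the origin (TCP) lies midway between the tips of the shut fingers; the grasp point (between the pads) lies 19 mm behind it; z points along the fingers, y is the direction in which the jaws open and shut (so a half turn about z gives the same grasp; the last joint's range is limited). The gripper opens to 92 mm and grips with 3 to 60 N. Pads are 19 mm wide; open, the fingers measure 130 mm over their backs; the gripper's body (75 mm by 190 mm) begins 47 mm behind the grasp point.
Start: joints at [1.023, 0.434, 0.025, 1.573, -0.012, 1.134, -0.075], TCP at [268.903, -564.21, 226.742] pointing down, gripper open.
Joint ranges: [-2.62, 2.62], [-0.44, 2.09], [-1.27, 1.32], [0.08, 2.57], [-1.32, 4.46], [0.12, 2], [-2.74, 2.74]. Speed limits (rad/s): [2.22, 2.22, 3.01, 3.01, 3.14, 3.14, 3.14].

## Interface

Orientations are given as a unit quaternion [x, y, z, w].
In Python, from cell import sensors, grab_frame, arm gives the robot as it stands.
- The arm moves only by the shell command python3 -m crank 'ROWS' [OPENING] [FORCE]. ROWS is JSON, a list of rows, each a list of 6 numbers: the shift along the tool's x, y, z in m, then the turn, a rotation vector about the tool's x, y, z in rad. A call has 1 to 12 rows; each row shifts and turns the commanded pose from where the row before left it, along the tool's axes as they then stand; what a row does not reach is not made up. A row lasts 1/12 s, in which the tool goes at most 41.7 mm and 7.16 degrees, less where a joint would pass 70% of its speed; a pose out of reach is approached as far as the arm can. A call is refused whole if a number of a shift passes 0.0417 or a number of a turn 0.125, either way. A call with a gripper value outside its range is refused whole. OPENING is the opening in per cent of the stroke, from 0 (shut) to 100 (fully open), set as the call begins (- or left out, the last holds). The fingers move at their own pace and stop on an object; FORCE is the grip in N (left out, the last holds). Time passes only in rows, so rows that do not move let the fingers close. It gives the time, the measured TCP pose, the force and the opening at its end, in the units of the state.
- sensors.state(): the state, without advancing time (a new reading comes with each control period).
- grab_frame(name): name is "scene" or "top" or "wrist"; returns a dict with "image" (480x640x3 uint8, red, green, blue), "fx", "fy", "cx", "cy" (pixels), "rvec" (rotation vector, rad) and "tvec" (3), from world to camera coordinates, as OpenCV has them; the wrist camera has in their place "tool_from_camera" (4x4, takes a point from camera to tool coordinates, whose origin is the TCP and whose axes are the flange's). Camera axes: x right, y down, z forward; pixel columns grow to the right and rows downward; lengths in mm; the calibration is good to about 2 mm. A picture is of the moment at which its call begins: read the wrist's pose just before it. There is no depth.
- arm.sign_off(): hands the job in, once; it reports no verdict.
The state is a dict: "time_s": time; "joint_positions": joint angles; "joint_vel": joint speeds; "joint_efforts": joint torques, N m; "tcp_pos": TCP position; "orientation": TCP orientation; "ft_force": force on the tool from outside, world axes, zero at the start; "ft_torque": the same for the moment, N m; "finger_gap": finger opening in mm.
Only numpy, scipy, OpenCV 4.12 (cv2) and the standard library are available. Lean on these libraries where they do the work, as an engineer would, in place of code of your own. Each camera call takes 0.05 s, during which the arm holds its last target. There are 200 camera calls.

## Task

The small steel pail with the stiff handle has just been welded: take it off the freely turning welding turntable and hang it by its handle on the rack's double hook, the handle's bar lying across both prongs behind their upturned tips, and let go. Set it onto the prongs gently rather than dropping it; the little angle bracket stays on the turntable, and the other things on the bench stay where they are.

Things in the scene. Friction and masses are not known exactly. Their poses are not given: they have to be found in the camera images.
- pail: the loose steel pail, open at the top, 0.17 to 0.33 kg, standing off-centre on the turntable plate. Origin: centre of its underside; z up. 72 mm in diameter at the foot, 90 mm at the rim, 75 mm high. Its handle of 8 mm round bar is rigid and stands up over the mouth in the pail's y-z plane: legs at y = +-46 mm at the rim, +-58 mm from 110 mm up, joined by a straight level bar on top
- pail_handle (a point): the middle of the handle's straight top bar, on its axis, 150 mm above the pail's underside; axes as the pail's: the bar runs along y, 116 mm long between the legs' axes, 8 mm thick, with 71 mm free below it down to the rim
- turntable: the welding turntable's fixed foot, 150 mm in diameter; origin on the bench on the turning axis. It carries a round steel plate, 220 mm in diameter, top 50 mm above the bench, that turns about the vertical with almost no friction: what stands on it swings round if pushed sideways
- bracket: small loose steel angle bracket, 40 x 40 x 40 mm of 6 mm plate, that stands on the turntable plate about 55 to 65 mm from its axis, on the other side from the pail. Origin: centre of its underside
- rack: hook rack fixed to the bench; origin on the bench below the hanging place. Two parallel 8 mm prongs at y = +-30 mm point along its -x from a small plate (90 mm wide, 184 to 216 mm high, front at x = +74 mm) on a 30 mm post (to 202 mm high). The prongs fall by 4 mm to x = -18 mm, then turn up and forward to tips at x = -34 mm, 222 mm high. Base plate: x = +50 to +130 mm, 140 mm wide, 12 mm thick
- rack_seat (a point): where the middle of the handle's bar should rest: midway between the prongs, 205 mm above the bench, the bar's axis height when it lies on them (within 3 mm). Axes as the rack's: prongs point to -x, the hung bar runs along y, either way round. The gap between the prongs is open, 52 mm wide
- hammer: hammer lying on the bench, wooden handle along its x; a bystander. Origin: under the middle of the tool, on the bench
- wrench: steel open-ended wrench lying on the bench; a bystander. Origin: under the middle of the tool, on the bench
- spray_can: upright grey spray can, 60 mm in diameter, 162 mm high, at the far edge of the work area; a bystander. Origin: centre of its underside
- tin: upright open steel tin without handle, 72 mm in diameter, 70 mm high; a bystander. Origin: centre of its underside
- pipe_ring: short piece of steel pipe standing on end, 56 mm in diameter, 35 mm high; a bystander. Origin: centre of its underside
- square_tube: dark square steel tube standing on end, 40 x 40 mm, 100 mm high; a bystander. Origin: centre of its underside
- brush: hand brush lying on the bench; a bystander. Origin: under the middle of the tool, on the bench
Not all that is in view belongs to the job. What is shaped like the turntable but purple or red is not meant.

How it is judged:
By the outcome, as a careful person would: the job done as asked, in the order asked, and still so for the second after the job is handed in, with the robot touching nothing.
It also fails if it takes over 45 s, if anything falls off the work surface, if the arm or the gripper's body presses on something with over 40 N, if the wrist force passes 120 N, or if a joint passes its speed limit or range.

## Working session

There is one attempt and no reset: what is moved stays moved. The work goes in short steps, Python scripts to look and compute and a shell command to move; the robot and the scene stay as the last step left them, time stands still between calls to the robot, and variables do not carry over. Pictures are saved under pics/ and viewed, about 8 in all and at most 12, crops included, and the job is handed in when it is done.

```bash
mkdir -p pics; cat > h.py <<'E'
import numpy as np, cv2, json
from cell import sensors, grab_frame, arm
from scipy.spatial.transform import Rotation as R
def snap(n,f):
    s=sensors.state(); g=grab_frame(n); cv2.imwrite(f'pics/{f}.png',g['image'][:,:,::-1])
    c={k:np.array(v).tolist() for k,v in g.items() if k!='image'}; c['state']={k:np.array(s[k]).tolist() for k in('tcp_pos','orientation')}
    json.dump(c,open(f'pics/{f}.json','w')); return g
def cam(f):
    c=json.load(open(f'pics/{f}.json'));K=np.array([[c['fx'],0,c['cx']],[0,c['fy'],c['cy']],[0,0,1]])
    if 'rvec' in c:
        Rm=cv2.Rodrigues(np.array(c['rvec']).ravel())[0];t=np.array(c['tvec']).ravel()
    else:
        T=np.eye(4);T[:3,:3]=R.from_quat(c['state']['orientation']).as_matrix();T[:3,3]=c['state']['tcp_pos']
        T=np.linalg.inv(T@np.array(c['tool_from_camera']));Rm=T[:3,:3];t=T[:3,3]
    return K,Rm,t
def back(f,uv,z):
    K,Rm,t=cam(f);d=Rm.T@np.linalg.inv(K)@np.array([*uv,1.]);o=-Rm.T@t
    return np.round(o+d*(z-o[2])/d[2],1)
def proj(f,p):
    K,Rm,t=cam(f);q=(Rm@np.atleast_2d(p).T).T+t;q=q@K.T;return np.round(q[:,:2]/q[:,2:],1)
E
python3 - <<'E'
from h import *
s=sensors.state();print(s)
for n in('scene','top'):
    snap(n,n+'1');K,Rm,t=cam(n+'1');print(n,K[0],-Rm.T@t)
E
```

```text
{'time_s': 0.0, 'joint_positions': array([ 1.02339928,  0.43526668,  0.02497195,  1.57410061, -0.01159484,
        1.1340311 , -0.0750901 ]), 'joint_vel': array([-4.05372777e-05,  1.76654276e-03,  8.91264079e-04,  1.12766856e-03,
       -1.50296045e-04,  2.51610455e-04, -1.56045011e-03]), 'joint_efforts': array([-5.26819258e-04, -6.67839718e+01,  9.85357203e-01, -3.14469016e+01,
       -6.04146277e-02,  4.29401058e-02,  1.48829627e-04]), 'tcp_pos': array([ 268.63999015, -563.73459343,  225.91648005]), 'orientation': array([ 9.75377144e-01,  2.20541917e-01, -2.57883452e-04, -7.89348669e-04]), 'ft_force': array([-0.15399701, -0.30849077,  0.73194677]), 'ft_torque': array([-0.00428039,  0.03777612, -0.04470167]), 'finger_gap': 91.91515376416058}
scene [547.99540377   0.         317.94485495] [1066.29711265  594.19877773 1076.29455521]
top [443.11131663   0.         320.68900795] [ 308.83143626  -15.02642253 1268.00049533]
```

View pics/scene1.png

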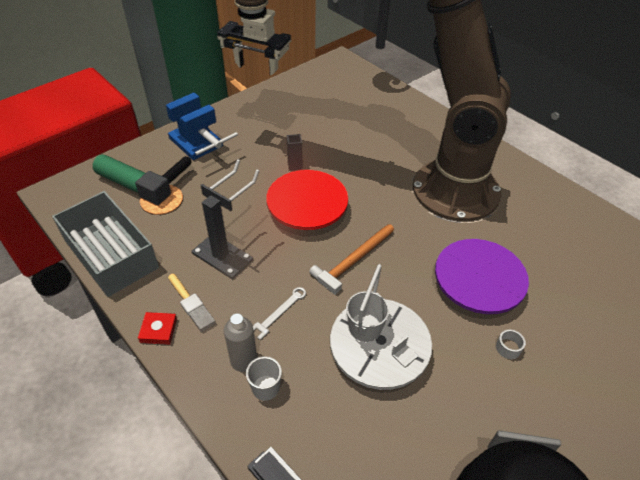

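View pics/top1.png

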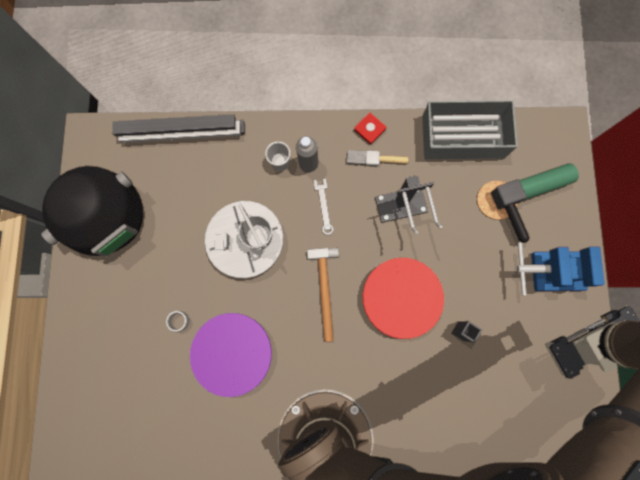

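Scene: the pail stands on the grey turntable (scene ~(367,315), top ~(253,235)) with the bracket at top (220,241). The rack is at top ~(410,200), with its prongs pointing back towards the robot. I'll enlarge both crops next.

```bash
python3 - <<'E'
from h import *
i=cv2.imread('pics/top1.png')
a=cv2.resize(i[190:290,190:290],(400,400),interpolation=3);b=cv2.resize(i[160:260,360:460],(400,400),interpolation=3)
j=cv2.imread('pics/scene1.png');
c=cv2.resize(j[250:400,300:450],(400,400)[:2],interpolation=3)[:200*2];d=cv2.resize(j[150:290,150:290],(400,400),interpolation=3)
o=np.vstack([np.hstack([a,b]),np.hstack([c,d])]);cv2.imwrite('pics/crop1.png',cv2.resize(o,(600,600)))
print(back('top1',(244,240),50),back('top1',(431,193),200))
E
```

```text
[538.1 224.6  50. ] [ 625.3 -268.5  200. ]
```

View pics/crop1.png

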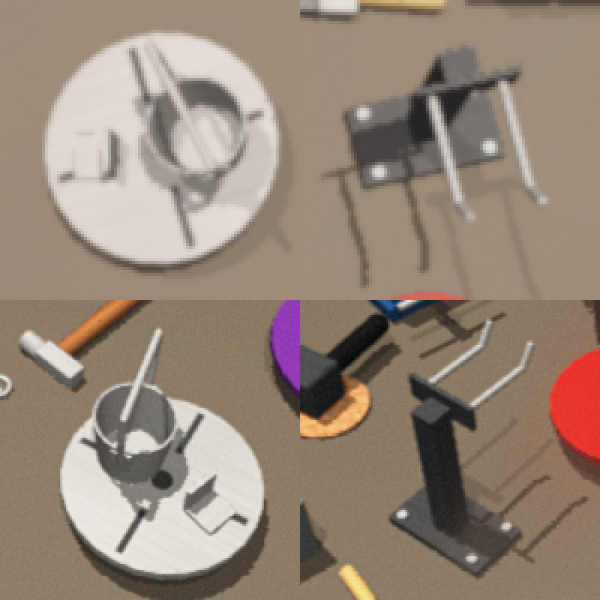

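```bash
python3 - <<'E'
from h import *
T=lambda x,y:(190+x/3,190+y/3); U=lambda x,y:(360+(x-300)/3,160+y/3)
S=lambda x,y:(300+x/2,250+(y-300)/2); V=lambda x,y:(150+(x-300)*.4667,150+(y-300)*.4667)
for n,f,uv,z in[('barA','top1',T(150,42),200),('barB','top1',T(212,172),200),('barA','scene1',S(160,332),200),('barB','scene1',S(125,418),200),
 ('rimL','top1',T(148,125),125),('rimR','top1',T(244,125),125),('rimT','top1',T(196,78),125),('rimB','top1',T(196,172),125),
 ('rimL','scene1',S(94,420),125),('rimR','scene1',S(174,420),125),('rimT','scene1',S(134,383),125),('rimB','scene1',S(134,455),125),
 ('ttL','top1',T(45,150),50),('ttR','top1',T(279,150),50),('ttT','top1',T(162,32),50),('ttB','top1',T(162,266),50),
 ('tip1','top1',U(468,215),222),('tip2','top1',U(545,200),222),('tip1','scene1',V(490,322),222),('tip2','scene1',V(530,345),222),
 ('root1','top1',U(430,97),208),('root2','top1',U(503,82),208),('root1','scene1',V(432,380),208),('root2','scene1',V(475,403),208)]:
  print(n,f,back(f,uv,z))
E
```

```text
barA top1 [601.4 207.5 200. ]
barB top1 [491.3 153.5 200. ]
barA scene1 [497.5 156.4 200. ]
barB scene1 [598.9 209.1 200. ]
rimL top1 [546.5 222.8 125. ]
rimR top1 [545.8 138.  125. ]
rimT top1 [588.7 181.3 125. ]
rimB top1 [504.2 179.4 125. ]
rimL scene1 [585.2 156.9 125. ]
rimR scene1 [521.7 211.2 125. ]
rimT scene1 [520.1 150.  125. ]
rimB scene1 [583.5 214.5 125. ]
ttL top1 [538.9 334.6  50. ]
ttR top1 [537.3 114.9  50. ]
ttT top1 [652.2 227.6  50. ]
ttB top1 [429.4 221.6  50. ]
tip1 top1 [ 523. -223.  222.]
tip2 top1 [ 534.8 -284.8  222. ]
tip1 scene1 [ 537.9 -277.8  222. ]
tip2 scene1 [ 527.1 -218.6  222. ]
root1 top1 [ 625.3 -198.7  208. ]
root2 top1 [ 637.5 -259.1  208. ]
root1 scene1 [ 632.3 -254.6  208. ]
root2 scene1 [ 617.7 -196.   208. ]
```

Both cameras agree. The bar centre is at about (547,181), direction 26.5°. The rack seat is at about (560,-243), yaw about 12°. I'll move above the bar now.

```bash
r='[0.0238,-0.023,0,0,0,0]'; python3 -m crank '[[0.0238,-0.023,-0.0125,0,0,0],[0.0238,-0.023,-0.0125,0,0,0],[0.0238,-0.023,-0.0125,0,0,0],[0.0238,-0.023,-0.0125,0,0,0],[0.0238,-0.023,-0.0125,0,0,0],[0.0238,-0.023,-0.0125,0,0,0],[0.0238,-0.023,0,0,0,0],[0.0238,-0.023,0,0,0,0],[0.0238,-0.023,0,0,0,0],[0.0238,-0.023,0,0,0,0],[0.0238,-0.023,0,0,0,0],[0.0238,-0.023,0,0,0,0]]' 100 && python3 -m crank '[[0.0238,-0.023,0,0,0,0],[0.0238,-0.023,0,0,0,0],[0.0238,-0.023,0,0,0,0],[0.0238,-0.023,0,0,0,0],[0.0238,-0.023,0,0,0,0],[0.0238,-0.023,0,0,0,0],[0.0238,-0.023,0,0,0,0],[0.0238,-0.023,0,0,0,0],[0.0238,-0.023,0,0,0,0],[0.0238,-0.023,0,0,0,0],[0.0238,-0.023,0,0,0,0],[0.0238,-0.023,0,0,0,0]]' && python3 -m crank '[[0,0,0,0,0,0],[0,0,0,0,0,0],[0,0,0,0,0,0]]'
python3 - <<'E'
from h import *
snap('wrist','w1');s=sensors.state();print(s['joint_positions'],R.from_quat(s['orientation']).as_matrix()[:,0])
b=np.array([547,181.5,200]);d=np.array([.895,.446,0])*58
print(proj('w1',[b-d,b,b+d]))
E
```

```text
time_s: 1.1
tcp_pos: [408.0, -190.5, 301.6]
orientation: [0.975, 0.221, -0.0, -0.0]
ft_force: [0.8, -0.5, 0.3]
finger_gap: 92.0
time_s: 2.1
tcp_pos: [547.3, 181.2, 301.3]
orientation: [0.975, 0.22, -0.0, 0.0]
ft_force: [0.3, -0.2, -0.7]
finger_gap: 91.8
time_s: 2.35
tcp_pos: [546.8, 179.2, 301.1]
orientation: [0.975, 0.221, -0.001, 0.0]
ft_force: [1.0, -1.1, 0.1]
finger_gap: 91.8
[-0.06964683  0.34588565 -0.46552965  1.55293636  0.16014765  1.28174266
 -1.68452165] [ 0.90321677  0.42918342 -0.0010257 ]
[[321.5 327.5]
 [319.7 243.7]
 [317.6 149.6]]
```

View pics/w1.png

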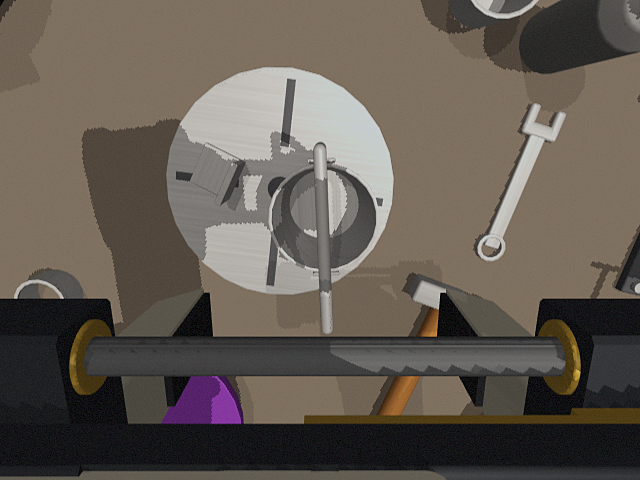

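The wrist view shows the bar running from (326,330) to (320,146), within a few pixels of the prediction. The bracket is at (215,172), clear of the grasp.

```bash
python3 - <<'E'
from h import *
A=back('w1',(326.5,328),200);B=back('w1',(320,147),200);m=(A+B)/2;print(A,B,m,np.degrees(np.arctan2(*(B-A)[1::-1])))
s=sensors.state();M=R.from_quat(s['orientation']).as_matrix();g=m-[0,0,19]
print(M.T@(g-s['tcp_pos']),M[:,0],np.degrees(np.arctan2(M[1,0],M[0,0])))
E
```

```text
[496.2 152.5 200. ] [600.9 206.7 200. ] [548.55 179.6  200.  ] 27.369225924390964
[  2.06111329  -0.37273711 120.37671877] [ 0.90321677  0.42918342 -0.0010257 ] 25.415763661193015
```

```bash
python3 -m crank '[[0.001,-0.001,0.01,0,0,-0.028],[0.001,0,0.02,0,0,0],[0,0,0.02,0,0,0],[0,0,0.02,0,0,0],[0,0,0.02,0,0,0],[0,0,0.015,0,0,0],[0,0,0.01,0,0,0],[0,0,0.005,0,0,0],[0,0,0,0,0,0],[0,0,0,0,0,0]]' && python3 -m crank '[[0,0,0,0,0,0],[0,0,0,0,0,0],[0,0,0,0,0,0],[0,0,0,0,0,0],[0,0,0,0,0,0],[0,0,0,0,0,0],[0,0,0,0,0,0],[0,0,0,0,0,0]]' 0 30; python3 -m crank '[[0,0,0,0,0,0],[0,0,0,0,0,0],[0,0,0,0,0,0],[0,0,0,0,0,0],[0,0,0,0,0,0],[0,0,0,0,0,0]]' 0 50; python3 - <<'E'
from h import *
s=snap('wrist','w2')
E
```

```text
time_s: 3.23
tcp_pos: [548.7, 181.4, 182.2]
orientation: [0.972, 0.234, 0.0, -0.0]
ft_force: [-0.5, 0.4, -0.7]
finger_gap: 91.8
time_s: 3.9
tcp_pos: [548.4, 181.6, 181.7]
orientation: [0.972, 0.234, -0.0, 0.0]
ft_force: [0.3, 0.0, 0.4]
finger_gap: 43.2
time_s: 4.4
tcp_pos: [548.4, 181.5, 181.7]
orientation: [0.972, 0.234, -0.0, 0.0]
ft_force: [0.2, -0.3, 0.3]
finger_gap: 6.4
```

View pics/w2.png

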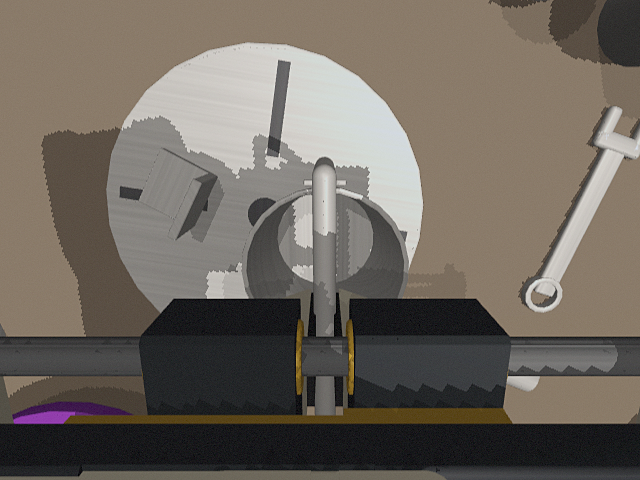

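The fingers hold the bar at its middle, (323,350) in the image, and the pail is still upright. Now I'll lift.

```bash
python3 -m crank '[[0,0,0,0,0,0],[0,0,0,0,0,0],[0,0,-0.003,0,0,0],[0,0,-0.004,0,0,0],[0,0,-0.006,0,0,0],[0,0,-0.008,0,0,0],[0,0,-0.01,0,0,0],[0,0,-0.012,0,0,0],[0,0,-0.012,0,0,0],[0,0,-0.010,0,0,0],[0,0,-0.004,0,0,0],[0,0,0,0,0,0]]' 0 50; python3 - <<'E'
from h import *
snap('wrist','w3')
s=sensors.state();print(s['ft_force'],s['ft_torque'],s['finger_gap'],s['joint_positions'])
E
```

```text
time_s: 5.45
tcp_pos: [549.0, 182.0, 252.2]
orientation: [0.972, 0.234, 0.001, -0.0]
ft_force: [0.8, 0.5, -1.1]
finger_gap: 6.2
[ 0.23722984 -0.3484027  -3.04705443] [-0.04160075 -0.01524365 -0.01406857] 6.485356615230282 [-0.07285255  0.38333208 -0.46829681  1.62699298  0.18433544  1.17430226
 -1.68138173]
```

```bash
python3 -m crank '[[-0.006,0.0068,0,0,0,0],[-0.012,0.0136,0,0,0,0],[-0.018,0.0204,0,0,0,0],[-0.02,0.0226,0,0,0,0],[-0.02,0.0226,0,0,0,0],[-0.02,0.0226,0,0,0,0],[-0.02,0.0226,0,0,0,0],[-0.02,0.0226,0,0,0,0],[-0.02,0.0226,0,0,0,0],[-0.02,0.0226,0,0,0,0],[-0.02,0.0226,0,0,0,0],[-0.02,0.0226,0,0,0,0]]' && python3 -m crank '[[-0.02,0.0226,0,0,0,0],[-0.02,0.0226,0,0,0,0],[-0.02,0.0226,0,0,0,0],[-0.018,0.0204,0,0,0,0],[-0.009,0.0106,0,0,0,0],[-0.006,0.007,0,0,0,0],[0,0,0,0,0,-0.05],[0,0,0,0,0,-0.1],[0,0,0,0,0,-0.11],[0,0,0,0,0,-0.11],[0,0,0,0,0,-0.11],[0,0,0,0,0,-0.11]]' && python3 -m crank '[[0,0,0,0,0,-0.11],[0,0,0,0,0,-0.11],[0,0,0,0,0,-0.11],[0,0,0,0,0,-0.11],[0,0,0,0,0,-0.11],[0,0,0,0,0,-0.11],[0,0,0,0,0,-0.06],[0,0,0,0,0,0],[0,0,0,0,0,0],[0,0,0,0,0,0]]'
python3 - <<'E'
from h import *
snap('wrist','w4');snap('top','top2');snap('scene','scene2');s=sensors.state();print(s['joint_positions'],s['ft_force'])
a=cv2.imread('pics/w4.png');b=cv2.imread('pics/scene2.png')[60:300,130:390]
t=cv2.imread('pics/top2.png')[150:330,330:525]
b=cv2.resize(b,(312,288),interpolation=3);t=cv2.resize(t,(312,288),interpolation=3)
w=cv2.resize(a,(480,360));o=np.zeros((580,800,3),np.uint8);o[:360,:480]=w;o[:288,488:]=b;o[290:578,488:]=t;cv2.imwrite('pics/c4.png',o)
E
```

```text
time_s: 6.5
tcp_pos: [465.7, -136.0, 250.1]
orientation: [0.972, 0.234, -0.001, -0.0]
ft_force: [0.4, 0.2, -2.7]
finger_gap: 6.1
time_s: 7.5
tcp_pos: [432.3, -269.9, 250.2]
orientation: [0.86, 0.509, -0.0, -0.001]
ft_force: [-0.4, -0.2, -1.9]
finger_gap: 6.5
time_s: 8.33
tcp_pos: [432.5, -270.4, 250.5]
orientation: [0.629, 0.777, 0.0, -0.0]
ft_force: [-0.7, 0.8, -3.1]
finger_gap: 6.2
[ 0.83491999  0.27056045 -0.4733914   1.78308221  0.1357822   1.12020773
  0.52794344] [-0.19188922  0.36771352 -1.33691686]
```

View pics/c4.png

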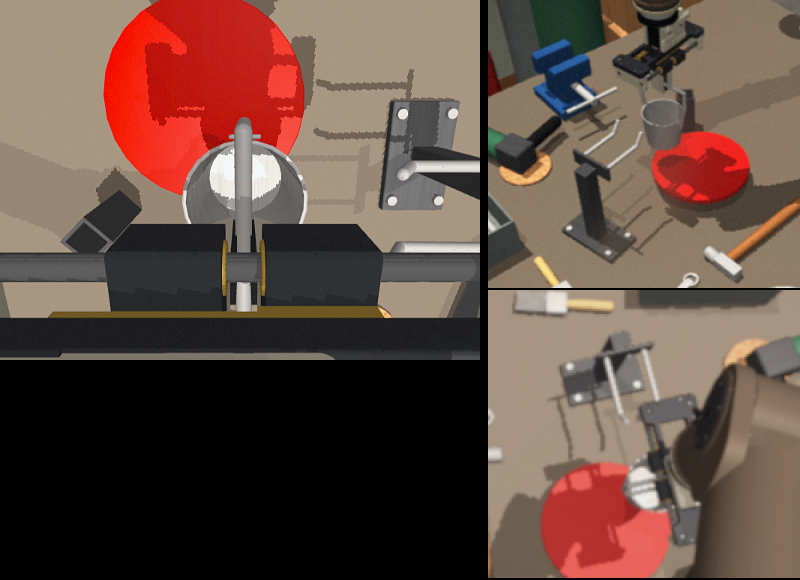

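```bash
python3 - <<'E'
from h import *
a=cv2.imread('pics/w4.png')[120:360,480:640];cv2.imwrite('pics/c5.png',cv2.resize(a,(400,600),interpolation=3))
E
```

```text
(no output)
```

View pics/c5.png

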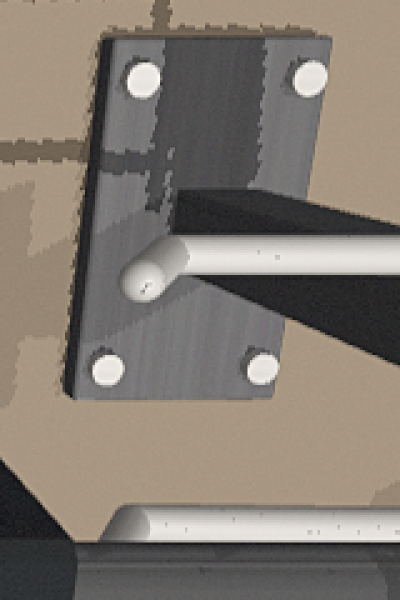

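```bash
python3 - <<'E'
from h import *
from scipy.optimize import least_squares
W=lambda x,y:(480+x/2.5,120+y/2.5)
U=lambda x,y:(360+(x-300)/3,160+y/3); V=lambda x,y:(150+(x-300)*.4667,150+(y-300)*.4667)
O=[('w4',W(112,38),(50,70,12)),('w4',W(332,38),(130,70,12)),('w4',W(75,398),(50,-70,12)),('w4',W(272,398),(130,-70,12)),('w4',W(143,282),(-34,30,222)),
('top1',U(468,215),(-34,30,222)),('top1',U(545,200),(-34,-30,222)),('scene1',V(490,322),(-34,-30,222)),('scene1',V(530,345),(-34,30,222)),
('top1',U(430,97),(74,30,208)),('top1',U(503,82),(74,-30,208)),('scene1',V(432,380),(74,-30,208)),('scene1',V(475,403),(74,30,208))]
def q(p,m):
    c,s=np.cos(p[2]),np.sin(p[2]);return np.array([p[0]+c*m[0]-s*m[1],p[1]+s*m[0]+c*m[1],m[2]])
def res(p,o=O): return np.array([(back(f,uv,m[2])-q(p,m))[:2] for f,uv,m in o]).ravel()
for o in (O,O[:5],O[5:]):
    r=least_squares(lambda p:res(p,o),[560,-243,.2],loss='soft_l1',f_scale=3);print(r.x,np.degrees(r.x[2]));print(res(r.x,o).reshape(-1,2).round(1).tolist())
s=sensors.state();M=R.from_quat(s['orientation']).as_matrix();print(s['tcp_pos'],M.round(3),np.degrees(np.arctan2(M[1,0],M[0,0])))
E
```

```text
[ 5.60816362e+02 -2.45105473e+02  2.16117541e-01] 12.382622951762638
[[0.5, -3.1], [0.0, -3.6], [1.8, -0.5], [-0.0, -1.5], [-0.9, -2.3], [1.8, 0.1], [0.8, -3.1], [3.9, 3.9], [5.9, 4.5], [-1.4, 1.2], [-2.0, -0.6], [-7.2, 3.9], [-9.0, 3.9]]
[ 5.61170417e+02 -2.47545528e+02  2.19698742e-01] 12.58781065453522
[[0.4, -0.8], [0.0, -1.6], [1.3, 1.7], [-0.5, 0.4], [-1.1, 0.3]]
[ 5.60474675e+02 -2.43493026e+02  2.29067551e-01] 13.124603891128181
[[2.4, -1.0], [0.6, -4.4], [3.7, 2.6], [6.5, 3.4], [-0.4, -1.2], [-1.9, -3.2], [-7.1, 1.3], [-8.0, 1.5]]
[ 432.65588826 -270.52971786  250.69540503] [[-0.209  0.978 -0.   ]
 [ 0.978  0.209  0.   ]
 [ 0.    -0.    -1.   ]] 102.08830397348831
```

```bash
python3 -m crank '[[0,0,0.006,0,0,-0.007],[-0.003,0,0.012,0,0,0],[0,0,0.008,0,0,0],[0,0.006,0,0,0,0],[0,0.01,0,0,0,0],[0,0.012,0,0,0,0],[0,0.012,0,0,0,0],[0,0.012,0,0,0,0],[0,0.012,0,0,0,0],[0,0.006,0,0,0,0],[0,0,0,0,0,0],[0,0,0,0,0,0]]'
python3 - <<'E'
from h import *
snap('wrist','w6');snap('scene','scene6');s=sensors.state();print(s['tcp_pos'],s['ft_force'])
a=cv2.imread('pics/w6.png');b=cv2.imread('pics/scene6.png')[90:260,150:320]
o=np.zeros((400,800,3),np.uint8);o[:300,:400]=cv2.resize(a,(400,300));o[:,400:]=cv2.resize(b,(400,400),interpolation=3);cv2.imwrite('pics/c6.png',o)
E
```

```text
time_s: 9.48
tcp_pos: [501.8, -258.2, 224.5]
orientation: [0.625, 0.78, -0.0, -0.0]
ft_force: [-0.4, -0.4, -2.9]
finger_gap: 6.5
[ 501.0730048  -258.70308299  224.63639805] [ 0.52782783  0.15774962 -1.64230225]
```

View pics/c6.png

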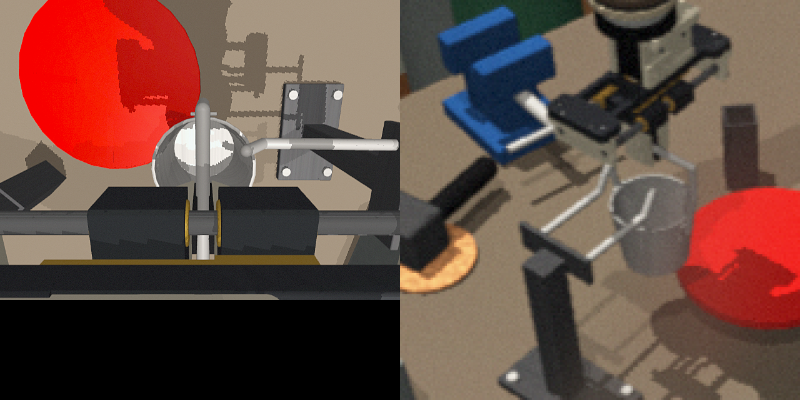

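The prong tips are now over the pail mouth, one at wrist (392,243) full-resolution, between the bar and the rim. I'll check the remaining offset.

```bash
python3 - <<'E'
from h import *
t=back('w6',(392,243),224);b1=back('w6',(203*1.6,105*1.6),243);print(t,b1)
s=sensors.state();M=R.from_quat(s['orientation']).as_matrix();
y=np.radians(12.6);ex=np.array([np.cos(y),np.sin(y),0]);ey=np.array([-ex[1],ex[0],0])
seat=t+34*ex-30*ey;print(seat,M.T@(seat-s['tcp_pos']),M.T@(np.array([561.2,-247.5,0])-s['tcp_pos']),np.degrees(np.arctan2(M[1,0],M[0,0])))
E
```

```text
[ 520.3 -224.8  224. ] [ 488.4 -200.9  243. ]
[ 560.02546715 -246.66063265  224.        ] [-1.0192465  60.1616768   0.59347337] [ -2.07642278  61.28650522 224.59280642] 102.51584946423748
```

```bash
python3 -m crank '[[-0.001,0.006,0,0,0,0],[0,0.01,0,0,0,0],[0,0.012,0,0,0,0],[0,0.012,0,0,0,0],[0,0.012,0,0,0,0],[0,0.006,0,0,0,0],[0,0.002,0,0,0,0],[0,0,0,0,0,0],[0,0,0,0,0,0]]' && python3 -m crank '[[0,0,0.004,0,0,0],[0,0,0.006,0,0,0],[0,0,0.006,0,0,0],[0,0,0.005,0,0,0],[0,0,0.004,0,0,0],[0,0,0.003,0,0,0],[0,0,0.002,0,0,0],[0,0,0.001,0,0,0],[0,0,0,0,0,0],[0,0,0,0,0,0]]'
python3 - <<'E'
from h import *
snap('wrist','w7');snap('scene','scene7');s=sensors.state();print(s['tcp_pos'],s['ft_force'])
a=cv2.imread('pics/w7.png');b=cv2.imread('pics/scene7.png')[90:260,150:320]
o=np.zeros((400,800,3),np.uint8);o[:300,:400]=cv2.resize(a,(400,300));o[:,400:]=cv2.resize(b,(400,400),interpolation=3);cv2.imwrite('pics/c7.png',o)
E
```

```text
time_s: 10.33
tcp_pos: [560.2, -246.4, 224.5]
orientation: [0.626, 0.78, -0.0, -0.0]
ft_force: [0.0, 0.4, -1.6]
finger_gap: 6.6
time_s: 11.17
tcp_pos: [560.6, -246.4, 193.9]
orientation: [0.626, 0.78, 0.0, 0.0]
ft_force: [-0.7, 0.2, -1.9]
finger_gap: 6.4
[ 560.64488812 -246.39506306  194.00152735] [ 0.46449858 -0.51883649 -1.19081673]
```

View pics/c7.png

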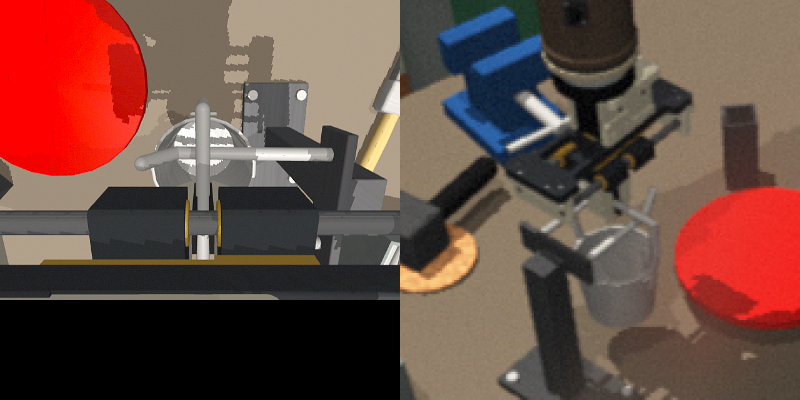

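The prong now passes under the bar, with its upturned tip on the near side at (140,163) in the crop. I'll feel my way down in small steps.

```bash
python3 -m crank '[[0,0,0.002,0,0,0],[0,0,0.002,0,0,0],[0,0,0.001,0,0,0],[0,0,0,0,0,0],[0,0,0,0,0,0],[0,0,0,0,0,0]]'; for i in 1 2 3; do python3 -m crank '[[0,0,0.001,0,0,0],[0,0,0,0,0,0],[0,0,0,0,0,0]]' | tr '\n' ' '; echo; done
```

```text
time_s: 11.77
tcp_pos: [560.5, -246.4, 188.8]
orientation: [0.626, 0.78, 0.0, 0.0]
ft_force: [-0.6, 0.6, -2.0]
finger_gap: 6.1
time_s: 12.02 tcp_pos: [560.4, -246.4, 187.7] orientation: [0.626, 0.78, -0.0, -0.0] ft_force: [0.7, 0.2, -1.6] finger_gap: 6.1 
time_s: 12.27 tcp_pos: [560.4, -246.4, 186.7] orientation: [0.626, 0.78, -0.0, -0.0] ft_force: [0.1, -0.7, -1.8] finger_gap: 6.3 
time_s: 12.52 tcp_pos: [560.6, -246.4, 186.1] orientation: [0.626, 0.78, 0.0, 0.0] ft_force: [-0.6, 0.9, 1.8] finger_gap: 6.3
```

```bash
python3 -m crank '[[0,0,0.0005,0,0,0],[0,0,0,0,0,0],[0,0,0,0,0,0],[0,0,0,0,0,0]]' - 10;  python3 -m crank '[[0,0,0,0,0,0],[0,0,0,0,0,0],[0,0,0,0,0,0],[0,0,0,0,0,0],[0,0,0,0,0,0],[0,0,0,0,0,0]]' 15 | tr '\n' ' ';python3 -m crank '[[0,0,0,0,0,0],[0,0,0,0,0,0],[0,0,0,0,0,0],[0,0,0,0,0,0],[0,0,0,0,0,0],[0,0,0,0,0,0]]' 45 | tr '\n' ' '
python3 - <<'E'
from h import *
snap('wrist','w8');snap('scene','scene8');s=sensors.state();print(s['tcp_pos'],s['ft_force'],s['finger_gap'])
a=cv2.imread('pics/w8.png');b=cv2.imread('pics/scene8.png')[90:260,150:320]
o=np.zeros((400,800,3),np.uint8);o[:300,:400]=cv2.resize(a,(400,300));o[:,400:]=cv2.resize(b,(400,400),interpolation=3);cv2.imwrite('pics/c8.png',o)
E
```

```text
time_s: 12.85
tcp_pos: [560.9, -246.4, 185.9]
orientation: [0.626, 0.78, 0.0, 0.001]
ft_force: [-0.0, 1.2, 4.9]
finger_gap: 7.4
time_s: 13.35 tcp_pos: [560.4, -246.4, 185.1] orientation: [0.626, 0.78, -0.0, -0.0] ft_force: [-0.2, 0.0, -0.1] finger_gap: 13.6 time_s: 13.85 tcp_pos: [560.5, -246.3, 185.3] orientation: [0.626, 0.78, -0.0, 0.0] ft_force: [-0.5, -0.1, -1.5] finger_gap: 40.9 [ 560.45105325 -246.33432694  185.24009207] [-0.22839154  0.80109429 -0.24968679] 40.93822583427691
```

View pics/c8.png

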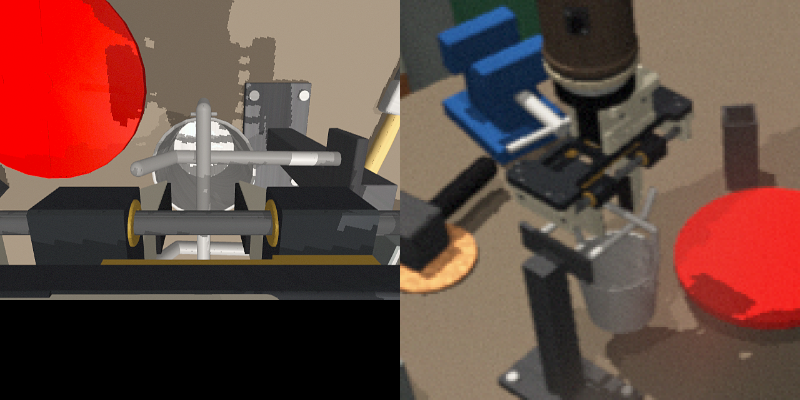

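The bar rests on both prongs, behind the tips, and the fingers are clear. I'll retract upwards.

```bash
python3 -m crank '[[0,0,-0.004,0,0,0],[0,0,-0.008,0,0,0],[0,0,-0.012,0,0,0],[0,0,-0.015,0,0,0],[0,0,-0.02,0,0,0],[0,0,-0.03,0,0,0],[0,0,-0.03,0,0,0],[0,0,-0.03,0,0,0],[0,-0.02,-0.01,0,0,0],[0,-0.03,0,0,0,0],[0,-0.035,0,0,0,0],[0,-0.035,0,0,0,0]]' && python3 -m crank '[[0,-0.035,0,0,0,0],[0,-0.035,0,0,0,0],[0,-0.02,0,0,0,0],[0,-0.01,0,0,0,0],[0,0,0,0,0,0],[0,0,0,0,0,0],[0,0,0,0,0,0],[0,0,0,0,0,0],[0,0,0,0,0,0],[0,0,0,0,0,0],[0,0,0,0,0,0],[0,0,0,0,0,0]]'
python3 - <<'E'
from h import *
snap('wrist','w9');snap('scene','scene9');print(sensors.state()['ft_force'])
a=cv2.imread('pics/w9.png');b=cv2.imread('pics/scene9.png')
o=np.zeros((600,800,3),np.uint8);o[:300,:400]=cv2.resize(a,(400,300));o[:300,400:]=cv2.resize(b,(400,300));o[300:,:400]=cv2.resize(b[120:285,130:350],(400,300),interpolation=3);o[300:,400:]=cv2.resize(a[60:300,320:640],(400,300));cv2.imwrite('pics/c9.png',o)
E
```

```text
time_s: 14.95
tcp_pos: [442.6, -272.1, 345.6]
orientation: [0.625, 0.781, 0.0, 0.001]
ft_force: [0.2, -1.1, 0.3]
finger_gap: 41.2
time_s: 15.95
tcp_pos: [346.0, -294.0, 344.1]
orientation: [0.625, 0.78, 0.0, -0.0]
ft_force: [-0.4, 0.0, -0.4]
finger_gap: 41.6
[-0.87784726 -0.56205662  0.46443322]
```

View pics/c9.png

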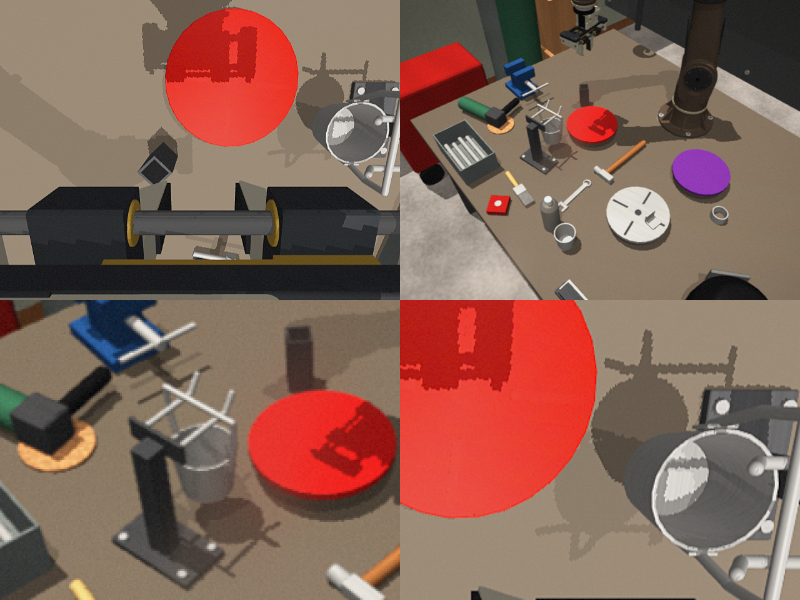

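The pail hangs level with the bar across both prongs. The bracket is still on the turntable and the bystanders look unmoved. The arm is clear, so I'm handing in.

```bash
python3 -c "
from cell import arm
print(arm.sign_off())"
```

```text
the job is handed in; nothing more can be done
None
```

The pail hangs by its handle on the rack's double hook, and the job is handed in after about 16 s of the 45 s allowed. I gripped the middle of the handle's bar, lifted the pail straight off the turntable and carried it in over the prong tips. I then lowered it in 1 mm steps until contact (about 5 N), released it and backed the arm away.

**Last checks:**
- **Pail:** the last pictures show the bar lying across both prongs behind the upturned tips, with the pail hanging straight and still.
- **Height:** contact came with the bar at about 204 to 205 mm, against the stated 205 mm.
- **Other objects:** the bracket is still on the turntable, and the other things on the bench look unmoved by eye.
- **Arm:** it stands well clear, with only sensor noise in the force reading.

**Disagreements:**
- The gripper read a gap of about 6.3 mm on the 8 mm bar, which I put down to a sensor or pad offset; the bar did not slip.
- My first rack estimates from the scene and top cameras differed from the close-up wrist view by up to about 4 mm, so I used the wrist view.

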